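# Lay out the beadmaker's shaping tools

## Robot

A 6-joint arm with a two-finger parallel gripper is mounted at the origin on the work surface. World frame = base frame: x ahead of the robot, y to its left, z up, the work surface at z = 0. Lengths are in m, angles in rad, forces in N, time in s.
With the tool pointing down it reaches from about 0.25 to 0.775 m from the base axis. Payload 4 kg.
Tool frame: the origin (TCP) lies on the mounting face of the last link; the fingertips stand 173 mm ahead of it and the grasp point (between the pads) lies 155 mm ahead of it; z points along the fingers, y is the line along which they close (so a half turn about z gives the same grasp; the last joint's range is limited). The gripper opens to 85 mm and grips with 20 to 120 N. Pads are 22 mm wide; open, the fingers measure 114 mm over their backs; the gripper's body (76 mm by 85 mm) begins 54 mm behind the grasp point. The pads swing forward as they close: fully open they stand 13 mm farther back than shut.
Start: joints at [-1.335, 0.087, 1.371, -0, 1.684, -0.103], TCP at [0.183, -0.519, 0.405] pointing down, gripper open.
Joint ranges: [-3.1, 3.1], [-0.76, 2.03], [0.27, 2.55], [-1.08, 4.22], [0.17, 2.65], [-2.57, 2.57]. Speed limits (rad/s): [2.79, 2.79, 3.14, 3.14, 3.14, 3.14].

## Interface

Orientations are given as a rotation vector (axis times angle).
In Python, from workcell import ctrl gives the robot as it stands.
- The arm moves only by the tool step_arm, never from a script. Its argument "plan" is a list of rows, each a list of 3 entries, a list of its own where there are three numbers: the shift along the tool's x, y, z in mm, then the turn, a rotation vector about the tool's x, y, z in degrees, then the opening in per cent of the stroke, from 0 (shut) to 100 (fully open). In form: [[[x, y, z], [rx, ry, rz], jaw], ...]. A call has exactly 8 rows; each row is the pose to reach, as a shift and turn from the pose commanded when the call began, along the tool's axes at that moment; what a row does not reach only later rows make up. A row lasts 1/10 s, in which the tool goes at most 50 mm and 8.59 degrees, less where a joint would pass 70% of its speed; a pose out of reach is approached as far as the arm can. A call with a gripper value outside its range is refused whole. The fingers move at their own pace and stop on an object; the grip force is fixed at half the most. Time passes only in rows, so rows that repeat a pose let the fingers close, or fill a call up. It gives the time, the measured TCP pose, the force, the opening and the grip force at its end, in the units of the state.
- ctrl.state(): the state, without advancing time (a new reading comes with each control period).
- ctrl.camera(name): name is "scene" or "top" or "wrist"; returns the picture (384x512x3 uint8, red, green, blue); there is no depth.
- ctrl.get_calibration(name): a dict with "intrinsics" (3x3 intrinsics, pixels), "extrinsics" (4x4, takes a point from world to camera coordinates). Camera axes: x right, y up, looking along -z (the intrinsics and any distortion apply to the point x, -y, -z); pixel columns grow to the right and rows downward; lengths in m; the calibration is good to about 2 mm. A picture is of the moment at which its call begins: read the wrist's pose just before it. get_calibration takes no time and is no camera call; for the wrist camera it gives the pose at the moment of the call.
- ctrl.finish_job(): hands the job in; it is judged then, once.
Trained networks look in the newest picture that a camera, given by its name, has taken for a name from the list of things; names that differ only in an ending like _2 or _b are one class to them, and where a whole thing is asked for, a point or a joint stands for the part that bears it (a point fixed in the world has none). Each returns a list of dicts, best first, with "p" (0 to 1); they miss things now and then, are a little off and sometimes report something else, mostly with a low value. They report only what shows in the picture. A call takes as long as a camera call. They do not tell look-alikes from the thing itself.
- ctrl.recognise(name, camera): "box" ([left, top, width, height] as shares, 0 to 1, of the picture: columns of its width, rows of its height, round what is visible of it).
- ctrl.cut_out(name, camera): "mask" (384x512 bool, what is visible of it) and "box" ([left, top, width, height] as shares, 0 to 1, of the picture: columns of its width, rows of its height, round what is visible of it).
The state is a dict: "time": time; "joint_pos": joint angles; "dq": joint speeds; "effort": joint torques, N m; "position": TCP position; "tcp_rot": TCP orientation; "contact_force": force on the tool from outside, world axes, zero at the start; "wrist_torque": the same for the moment, N m; "opening": opening from 0.0 (shut) to 1.0 (fully open); "grip_force": force on a finger pad.
Only numpy, scipy, OpenCV 4.12 (cv2) and the standard library are available. Lean on these libraries where they do the work, as an engineer would, in place of code of your own. Each camera call takes 0.05 s, during which the arm holds its last target. There are 200 camera calls.

## Task

Set out the shaping tools on the glass bead bench. First slide the graphite paddle forward from under the rod rest's overhanging top and lay it flat, lengthwise and centred, on the long firebrick tile; only then stand the three round-footed steel stamps upright, the largest in the largest white dish, the medium one in the medium dish and the smallest in the smallest dish, in any order. Leave the square-footed stamp standing where it is.

Things in the scene. Friction and masses are not known exactly. Their poses are not given: they have to be found in the camera images.
- paddle: Loose flat paddle, 12 mm thick: dark graphite head 80 x 50 mm (x 0 to 80), wooden handle 80 x 18 mm (x -80 to 0), brass band at its root. 0.12 kg, mostly head. Origin at mid length, on the underside; x from handle to head, z up. It starts flat on the bench, 30 to 50 mm of the head under the rod rest's top, the handle towards the robot.
- rod_rest: Low fixed steel rest, glass rods fixed on top. Top 90 (x) by 120 mm (y), underside 18 mm and upper face 22 mm above the bench, rods up to 29 mm. Closed at the back (+x) and both sides (104 mm clear between), open at the front (-x); its lip is 45 mm from the origin. Origin on the bench under its centre. The paddle slides out along the rest's -x, towards the robot.
- tile: Long pale firebrick tile, fixed: 180 mm long (x) by 80 mm wide (y) by 20 mm thick, lying flat. Origin at the centre of its underside, z up. The paddle may point either way along it.
- stamp_large: Largest valve-shaped steel stamp standing upright on its flat round foot: foot 64 mm across and 8 mm thick, flaring into a round stem 12 mm thick that rises from the foot's centre; 115 mm tall in all. Loose. Origin at the centre of the foot's underside, z up along the stem. Turning about z does not matter.
- stamp_medium: Medium valve-shaped steel stamp standing upright on its flat round foot: foot 48 mm across and 8 mm thick, flaring into a round stem 11 mm thick that rises from the foot's centre; 100 mm tall in all. Loose. Origin at the centre of the foot's underside, z up along the stem. Turning about z does not matter.
- stamp_small: Smallest valve-shaped steel stamp standing upright on its flat round foot: foot 34 mm across and 8 mm thick, flaring into a round stem 10 mm thick that rises from the foot's centre; 85 mm tall in all. Loose. Origin at the centre of the foot's underside, z up along the stem. Turning about z does not matter.
- stamp_square: Steel stamp like the others but with a square foot, 46 by 46 mm and 8 mm thick, stem 11 mm thick, 100 mm tall. Not part of the job: stays where it stands. Origin at the centre of the foot's underside.
- dish_large: Largest white round stoneware dish, fixed to the bench: outside 90 mm across and 12 mm high, rim 4 mm thick, flat inner floor 82 mm across, 5 mm above the bench. Origin at the centre of its underside, z up.
- dish_medium: Medium white round stoneware dish, fixed to the bench: outside 74 mm across and 12 mm high, rim 4 mm thick, flat inner floor 66 mm across, 5 mm above the bench. Origin at the centre of its underside, z up.
- dish_small: Smallest white round stoneware dish, fixed to the bench: outside 60 mm across and 12 mm high, rim 4 mm thick, flat inner floor 52 mm across, 5 mm above the bench. Origin at the centre of its underside, z up.
There are look-alikes about, which are no part of the job. Leave any brown or yellow look-alike of the stamp_square alone. Leave any pink look-alike of the stamp_small alone.

How it is judged:
By the outcome, as a careful person would: the job done as asked, in the order asked, and still so for the second after the job is handed in, with the robot touching nothing.
It also fails if it takes over 99 s, if anything falls off the work surface, if the arm or the gripper's body presses on something with over 40 N, if the wrist force passes 120 N, or if a joint passes its speed limit or range.

## Working session

There is one attempt and no reset: what is moved stays moved. The work goes in short steps, Python scripts to look and compute and a tool call to move; the robot and the scene stay as the last step left them, time stands still between calls to the robot, and variables do not carry over. Pictures are saved under pics/ and viewed, at most 14 in all, crops included, and the job is handed in when it is done.

Besides the shell and the picture viewer there is one more tool, called after "Request:" by a JSON object that holds its "fn" and its "kwargs", one argument or row to a line. step_arm: Moves the arm, as the interface text tells. Its arguments: {"type":"object","properties":{"plan":{"type":"array","items":{"type":"array"}}},"required":["plan"]}

```bash
mkdir -p pics; ls; python3 - <<'E'
from workcell import ctrl
import cv2,numpy as np
ims=[]
for c in("scene","top"):
    im=ctrl.camera(c); cv2.imwrite(f"pics/{c}0.png",cv2.resize(im[:,:,::-1],(800,600)))
    k=ctrl.get_calibration(c); print(c,k)
s=ctrl.state();print(s)
for n in "paddle rod_rest tile stamp_large stamp_medium stamp_small stamp_square dish_large dish_medium dish_small".split():
    for c in("scene","top"):
        print(n,c,[(round(d['p'],2),[round(a*b) for a,b in zip(d['box'],(512,384,512,384))]) for d in ctrl.recognise(n,c)][:5])
E
```

```text
pics
scene {'intrinsics': array([[439.27789283,   0.        , 259.75354588],
       [  0.        , 439.27789283, 189.81328203],
       [  0.        ,   0.        ,   1.        ]]), 'extrinsics': array([[-0.08557165,  0.99602698, -0.02465269,  0.01005538],
       [-0.56699947, -0.02833682,  0.8232306 ,  0.30214966],
       [ 0.81926131,  0.08442326,  0.56717159, -1.50107827],
       [ 0.        ,  0.        ,  0.        ,  1.        ]])}
top {'intrinsics': array([[432.16219082,   0.        , 259.68830382],
       [  0.        , 432.16219082, 186.98640414],
       [  0.        ,   0.        ,   1.        ]]), 'extrinsics': array([[ 0.01059496, -0.99989622, -0.00976226,  0.03893755],
       [ 0.98576272,  0.00880583,  0.16791166, -0.56700053],
       [-0.16780827, -0.01140229,  0.98575371, -0.92949043],
       [ 0.        ,  0.        ,  0.        ,  1.        ]])}
{'time': 0.1, 'joint_pos': array([-1.33511979e+00,  8.79072479e-02,  1.37209659e+00, -8.64393267e-06,
        1.68362941e+00, -1.03099436e-01]), 'dq': array([-0.00012021, -0.00082282, -0.00221439, -0.00077485, -0.00170868,
  
[... 896 characters left out ...]
 [348, 225, 22, 20])]
stamp_small scene [(0.59, [110, 153, 16, 31]), (0.52, [89, 167, 12, 36])]
stamp_small top [(0.55, [417, 178, 24, 12]), (0.52, [407, 209, 25, 9]), (0.18, [105, 173, 33, 25])]
stamp_square scene [(0.84, [281, 183, 29, 47]), (0.82, [330, 185, 28, 49]), (0.77, [333, 212, 28, 54])]
stamp_square top [(0.97, [171, 144, 22, 22]), (0.83, [177, 100, 22, 26]), (0.67, [217, 141, 22, 24])]
dish_large scene [(0.91, [133, 186, 39, 26])]
dish_large top [(0.57, [347, 161, 41, 36]), (0.21, [171, 146, 24, 18])]
dish_medium scene [(0.64, [384, 163, 30, 18])]
dish_medium top [(0.97, [97, 229, 34, 36])]
dish_small scene [(0.58, [136, 147, 19, 19])]
dish_small top [(0.87, [392, 253, 27, 28])]
```

View pics/top0.png

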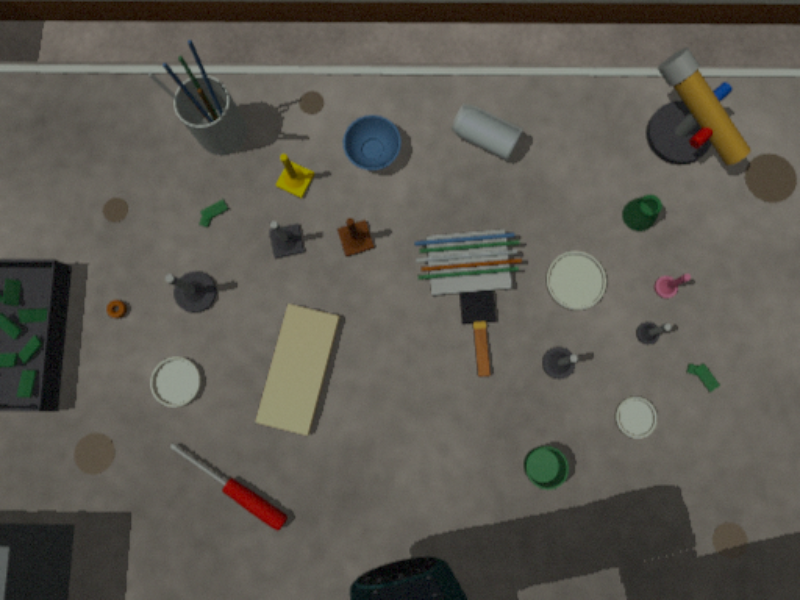

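View pics/scene0.png

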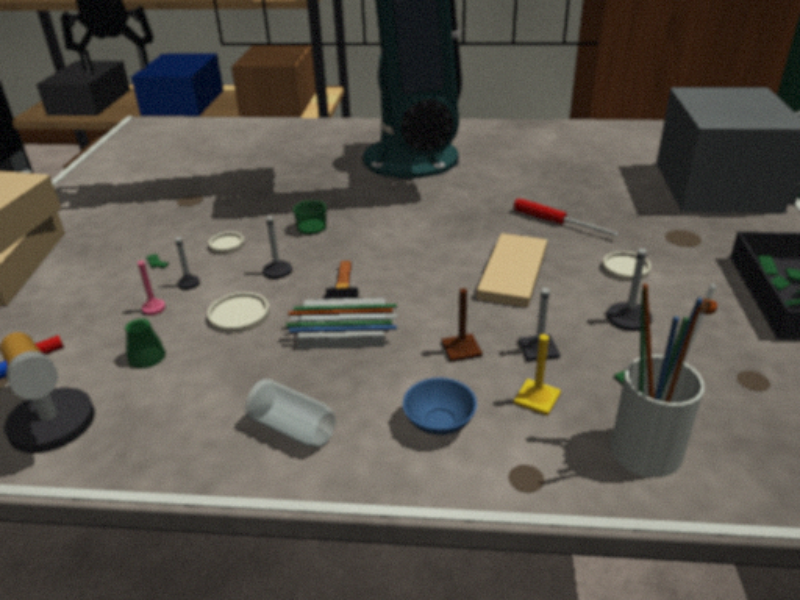

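The top view (800x600 picture) shows these candidates for what I need:
- **Paddle:** (482,335), with its head under the rest at (470,262).
- **Tile:** (300,370).
- **Round grey stamps:** large (195,291), medium (559,362), small (650,332). The pink one at (667,287) is a look-alike.
- **Square feet:** grey (287,240), brown (355,237), yellow (294,179). All of these stay where they are.
- **Dishes:** large (577,280), medium (176,382), small (636,417).

Next I'll fit models to the network masks.

```bash
cat > h.py <<'E'
from workcell import ctrl
import cv2,numpy as np
from scipy.optimize import minimize
from scipy.spatial.transform import Rotation as R
def box(x0,x1,y0,y1,z0,z1): return np.array([[x,y,z] for x in(x0,x1) for y in(y0,y1) for z in(z0,z1)])/1000
def cyl(d,z0,z1):
    a=np.linspace(0,2*np.pi,40,endpoint=False)
    return np.array([[d/2*np.cos(t),d/2*np.sin(t),z] for t in a for z in(z0,z1)])/1000
M={'paddle':[box(0,80,-25,25,0,12),box(-80,0,-9,9,0,12)],'rod_rest':[box(-45,45,-60,60,0,22)],
 'tile':[box(-90,90,-40,40,0,20)],
 'stamp_large':[cyl(64,0,8),cyl(12,8,115)],'stamp_medium':[cyl(48,0,8),cyl(11,8,100)],'stamp_small':[cyl(34,0,8),cyl(10,8,85)],
 'stamp_square':[box(-23,23,-23,23,0,8),cyl(11,8,100)],
 'dish_large':[cyl(90,0,12)],'dish_medium':[cyl(74,0,12)],'dish_small':[cyl(60,0,12)]}
def proj(cal,P):
    E=cal['extrinsics'];K=cal['intrinsics'];c=P@E[:3,:3].T+E[:3,3]; c=c*[1,-1,-1]
    u=c@K.T; return u[:,:2]/u[:,2:]
def ray(cal,u,v,z):
    E=cal['extrinsics'];K=cal['intrinsics'];o=-E[:3,:3].T@E[:3,3]
    d=E[:3,:3].T@(np.linalg.inv(K)@[u,v,1]*[1,-1,-1]); return o+d*(z-o[2])/d[2]
S=4
def sil(cal,n,p,z=0):
    m=np.zeros((384*S,512*S),np.uint8);c,s=np.cos(p[2]),np.sin(p[2])
    for part in M[n]:
        P=part@np.array([[c,s,0],[-s,c,0],[0,0,1]])+[p[0],p[1],z]
        h=cv2.convexHull((proj(cal,P)*S+S/2-.5).clip(-3000,6000).round().astype(np.int32)); cv2.fillConvexPoly(m,h,1)
    return m>0
def fit(cal,n,mask,p0,z=0,hide=None):
    mk=cv2.resize(mask.astype(np.uint8),None,fx=S,fy=S,interpolation=cv2.INTER_NEAREST)>0
    rot=n in('paddle','rod_rest','tile','stamp_square')
    def f(q):
        p=[q[0]/1000,q[1]/1000,q[2]/50 if rot else 0]
        m=sil(cal,n,p,z)
        if hide is not None: m&=~hide
        return 1-(m&mk).sum()/max(1,(m|mk).sum())
    q0=np.array([p0[0]*1000,p0[1]*1000,p0[2]*50][:3 if rot else 2]);q0=list(q0)
    r=minimize(f,q0,method='Nelder-Mead',options=dict(initial_simplex=[q0]+[[a+(8 if i==j else 0) for j,a in enumerate(q0)] for i in range(len(q0))],xatol=.1,fatol=1e-4,maxiter=150))
    return r.x[0]/1000,r.x[1]/1000,(r.x[2]/50 if rot else 0),1-r.fun
def cut(n,c,near):  # near: full-res pixel of expected mask centre
    ds=ctrl.cut_out(n,c); ds=[d for d in ds if d['mask'].any()]
    k=lambda d:np.hypot(*(np.argwhere(d['mask']).mean(0)[::-1]-near))
    d=min(ds,key=k); return d['mask'],d['p'],k(d)
def tcp():
    s=ctrl.state();return s['position'],R.from_rotvec(s['tcp_rot'])
def go(x,y,z,yaw):
    """shift (mm) and turn (deg) to bring grasp point to x,y,z tool down, closing line (tool y) at world angle yaw"""
    p,r=tcp(); best=None
    for yy in(yaw,yaw+np.pi):
        Y=np.array([np.cos(yy),np.sin(yy),0]);Z=np.array([0,0,-1.]);X=np.cross(Y,Z)
        t=R.from_matrix(np.c_[X,Y,Z]); rv=(r.inv()*t).as_rotvec(degrees=True)
        if best is None or np.linalg.norm(rv)<np.linalg.norm(best): best=rv
    sh=r.inv().apply(np.array([x,y,z+.155])-p)*1000
    print('shift',sh.round(1),'turn',best.round(1))
E
cat > m0.py <<'E'
from h import *
import json
cal=ctrl.get_calibration('top')
C={'rod_rest':(470,262,.022),'tile':(300,370,.02),'stamp_large':(195,291,.0),'stamp_medium':(559,362,0),'stamp_small':(650,332,0),'stamp_square':(287,240,0),'dish_large':(577,280,.012),'dish_medium':(176,382,.012),'dish_small':(636,417,.012),'paddle':(482,335,.01)}
out={}
for n,(u,v,z) in C.items():
    u,v=u*.64,v*.64
    m,p,d=cut(n,'top',(u,v)); w=ray(cal,u,v,z)
    hide=None;yaw=0
    if n=='tile': yaw=-.25
    if n=='paddle':
        hide=sil(cal,'rod_rest',out['rod_rest']); w[0]+=.04
    out[n]=fit(cal,n,m,(w[0],w[1],yaw),0,hide)
    print(n,round(p,2),round(d,1),np.round(w[:2],3),np.round(out[n],3))
json.dump(out,open('out.json','w'))
p,r=tcp();E=ctrl.get_calibration('wrist')['extrinsics'];o=-E[:3,:3].T@E[:3,3]
print('cam in tool',r.inv().apply(o-p),r.inv().apply(-E[2,:3]),ctrl.get_calibration('wrist')['intrinsics'][0,0],r.as_matrix().round(2))
E
python3 m0.py
```

```text
rod_rest 0.69 2.1 [ 0.618 -0.051] [ 0.622 -0.046  0.13   0.867]
tile 0.63 2.2 [0.454 0.198] [ 0.459  0.204 -0.234  0.964]
stamp_large 0.63 1.8 [0.574 0.367] [0.575 0.366 0.    0.809]
stamp_medium 0.7 0.9 [ 0.471 -0.184] [ 0.472 -0.182  0.     0.892]
stamp_small 0.79 0.7 [ 0.517 -0.322] [ 0.517 -0.316  0.     0.867]
stamp_square 0.64 1.8 [0.655 0.229] [0.654 0.231 0.235 0.938]
dish_large 0.71 1.3 [ 0.594 -0.212] [ 0.596 -0.211  0.     0.972]
dish_medium 0.63 1.1 [0.435 0.382] [0.438 0.385 0.    0.963]
dish_small 0.91 1.0 [ 0.392 -0.291] [ 0.394 -0.292  0.     0.941]
paddle 0.66 8.9 [ 0.549 -0.069] [ 0.531 -0.064  0.097  0.926]
cam in tool [ 0.08223001 -0.00125343  0.0293572 ] [-3.16818654e-01  4.25789527e-04  9.48486035e-01] 265.8571495143436 [[ 0.94  0.33  0.  ]
 [ 0.33 -0.94 -0.  ]
 [-0.    0.   -1.  ]]
```

```bash
python3 - <<'E'
from h import *
go(.50,-.066,.14,.1+np.pi/2)
E
```

```text
shift [ 449.7 -321.6  109.7] turn [ 0.   0.  13.7]
```

Request:
{"fn": "step_arm", "kwargs": {
  "plan": [
    [[450, -322, 80], [0, 0, 14], 100],
    [[450, -322, 80], [0, 0, 14], 100],
    [[450, -322, 80], [0, 0, 14], 100],
    [[450, -322, 80], [0, 0, 14], 100],
    [[450, -322, 80], [0, 0, 14], 100],
    [[450, -322, 80], [0, 0, 14], 100],
    [[450, -322, 80], [0, 0, 14], 100],
    [[450, -322, 80], [0, 0, 14], 100]
  ]
}}

```text
time: 2.4
position: [0.4103, -0.1929, 0.3476]
tcp_rot: [3.137, 0.148, 0.002]
contact_force: [1.2, -0.5, -0.5]
opening: 1.004
grip_force: 0.0
```

```bash
python3 - <<'E'
from h import *
go(.50,-.066,.14,.1+np.pi/2)
E
```

```text
shift [ 101.2 -118.    52.6] turn [ 0.1 -0.1 -0.3]
```

Request:
{"fn": "step_arm", "kwargs": {
  "plan": [
    [[100, -117, 50], [0, 0, 0], 45],
    [[100, -117, 50], [0, 0, 0], 45],
    [[100, -117, 50], [0, 0, 0], 45],
    [[100, -117, 50], [0, 0, 0], 45],
    [[100, -117, 50], [0, 0, 0], 45],
    [[100, -117, 50], [0, 0, 0], 45],
    [[100, -117, 50], [0, 0, 0], 45],
    [[100, -117, 50], [0, 0, 0], 45]
  ]
}}

```text
time: 3.2
position: [0.4978, -0.0702, 0.2984]
tcp_rot: [3.137, 0.145, 0.002]
contact_force: [0.1, -1.0, -0.4]
opening: 0.447
grip_force: 0.0
```

```bash
cat > w.py <<'E'
from h import *
import json,sys
out=json.load(open('out.json'))
def look(names,pic=None):
    cal=ctrl.get_calibration('wrist'); im=ctrl.camera('wrist')
    v=im[:,:,::-1].copy()
    for n in names:
        m0=sil(cal,n,out[n]); c=np.argwhere(m0).mean(0)[::-1]/S
        try:
            m,p,d=cut(n,'wrist',c)
            hide=sil(cal,'rod_rest',out['rod_rest']) if n=='paddle' and HIDE else None
            q=fit(cal,n,m,out[n],ZB.get(n,0),hide); print(n,round(p,2),'px off',round(d,1),np.round(q,4),'old',np.round(out[n][:3],4))
            b=sil(cal,n,q,ZB.get(n,0)); 
            if q[3]>.8: out[n]=q
            cs,_=cv2.findContours(cv2.resize(b.astype(np.uint8),(512,384)),0,2);cv2.drawContours(v,cs,-1,(0,0,255),1)
        except Exception as e: print(n,'fail',e)
    if pic: cv2.imwrite(f'pics/{pic}.png',cv2.resize(v,(800,600)))
    json.dump(out,open('out.json','w'))
HIDE=True; ZB={}
E
python3 - <<'E'
from w import *
look(['rod_rest','paddle'],'w1')
print(ctrl.state()['position'])
E
```

```text
rod_rest 0.86 px off 0.9 [ 0.6182 -0.0469  0.102   0.8926] old [ 0.6222 -0.0464  0.1296]
paddle 0.66 px off 26.1 [ 0.5277 -0.0635  0.0884  0.9726] old [ 0.5311 -0.0637  0.0969]
[ 0.49790027 -0.06973911  0.29805196]
```

View pics/w1.png

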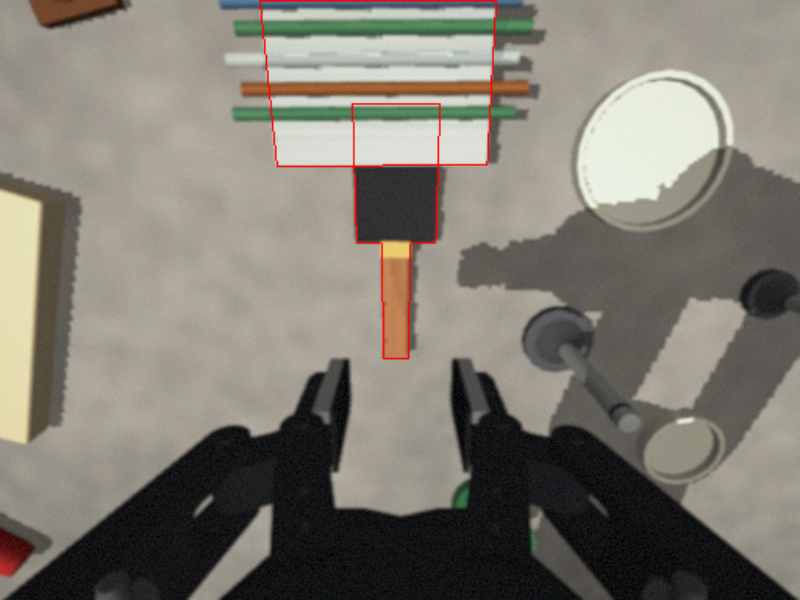

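The wrist view shows the paddle outline fitting well: handle end at (395,358), band at (395,250) and head entering under the lip at row 165. I'm descending to grasp near the handle root.

```bash
python3 - <<'E'
from h import *
go(.506,-.0655,.0205,.088+np.pi/2)
E
```

```text
shift [  8.3  -3.5 122.6] turn [ 0.  -0.1  0.3]
```

Request:
{"fn": "step_arm", "kwargs": {
  "plan": [
    [[8, -3.5, 40], [0, 0, 0], 45],
    [[8, -3.5, 80], [0, 0, 0], 45],
    [[8, -3.5, 100], [0, 0, 0], 45],
    [[8, -3.5, 110], [0, 0, 0], 45],
    [[8, -3.5, 115], [0, 0, 0], 45],
    [[8, -3.5, 119], [0, 0, 0], 45],
    [[8, -3.5, 119], [0, 0, 0], 45],
    [[8, -3.5, 119], [0, 0, 0], 45]
  ]
}}

```text
time: 4.15
position: [0.5064, -0.0648, 0.1798]
tcp_rot: [3.137, 0.148, 0.004]
contact_force: [-0.3, 0.9, 0.2]
opening: 0.447
grip_force: 0.0
```

```bash
python3 - <<'E'
from h import *
go(.506,-.0655,.0205,.088+np.pi/2)
v=ctrl.camera('wrist');cv2.imwrite('pics/w2.png',cv2.resize(v[:,:,::-1],(800,600)))
E
```

```text
shift [-0.4  0.6  4.3] turn [ 0.1 -0.1  0.4]
```

View pics/w2.png

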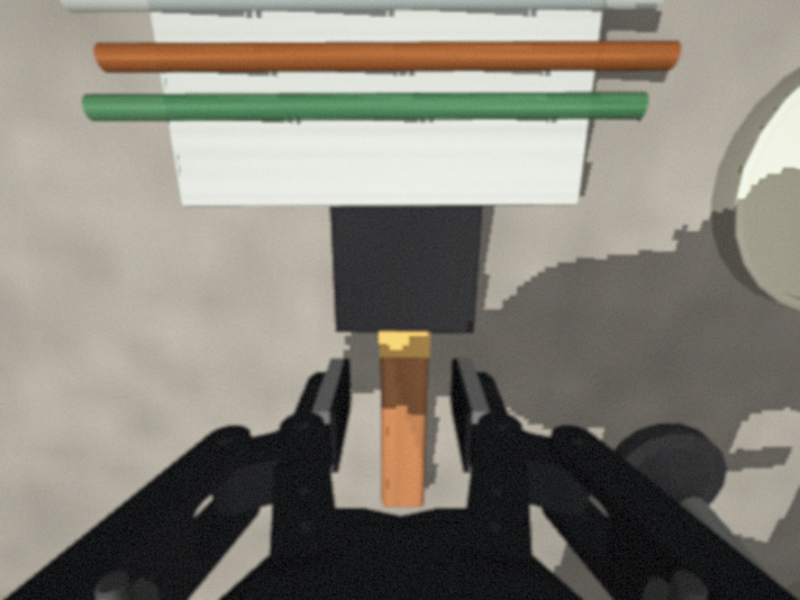

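The fingers straddle the handle: pads at columns 340 and 460, handle centred at 404, band at row 345. I'll go 4 mm lower and close.

Request:
{"fn": "step_arm", "kwargs": {
  "plan": [
    [[0, 0.5, 3], [0, 0, 0], 40],
    [[0, 0.5, 4], [0, 0, 0], 30],
    [[0, 0.5, 4], [0, 0, 0], 0],
    [[0, 0.5, 4], [0, 0, 0], 0],
    [[0, 0.5, 4], [0, 0, 0], 0],
    [[0, 0.5, 4], [0, 0, 0], 0],
    [[0, 0.5, 4], [0, 0, 0], 0],
    [[0, 0.5, 4], [0, 0, 0], 0]
  ]
}}

```text
time: 5.0
position: [0.5059, -0.0652, 0.1747]
tcp_rot: [3.138, 0.148, 0.001]
contact_force: [-0.1, -0.6, 2.0]
opening: 0.189
grip_force: 62.4
```

Request:
{"fn": "step_arm", "kwargs": {
  "plan": [
    [[-10, 0, -0.5], [0, 0, 0], 0],
    [[-22, 0, -1], [0, 0, 0], 0],
    [[-35, 0, -1], [0, 0, 0], 0],
    [[-48, 0, -1], [0, 0, 0], 0],
    [[-60, 0, -1], [0, 0, 0], 0],
    [[-66, 0, -1], [0, 0, 0], 0],
    [[-66, 0, -15], [0, 0, 0], 0],
    [[-66, 0, -40], [0, 0, 0], 0]
  ]
}}

```text
time: 5.8
position: [0.4385, -0.0712, 0.213]
tcp_rot: [-3.136, -0.148, 0.008]
contact_force: [0.8, -0.2, -0.8]
opening: 0.188
grip_force: 62.0
```

```bash
python3 - <<'E'
from w import *
p,r=tcp()
HI=0
import w; w.HIDE=False
# expected paddle pose: grasp point + 22 mm along
out['paddle']=[p[0]+.022,p[1]+.002,.094]; w.out=out; ZB['paddle']=p[2]-.1747
look(['paddle','tile'],'w3'); print(ctrl.state()['position'])
E
```

```text
paddle 0.57 px off 8.1 [ 0.4598 -0.068   0.0868  0.9808] old [ 0.4605 -0.0692  0.094 ]
tile fail min() iterable argument is empty
[ 0.44078111 -0.07166859  0.21613448]w.py:8: RuntimeWarning: Mean of empty slice.
  m0=sil(cal,n,out[n]); c=np.argwhere(m0).mean(0)[::-1]/S
  ret = um.true_divide(
```

View pics/w3.png

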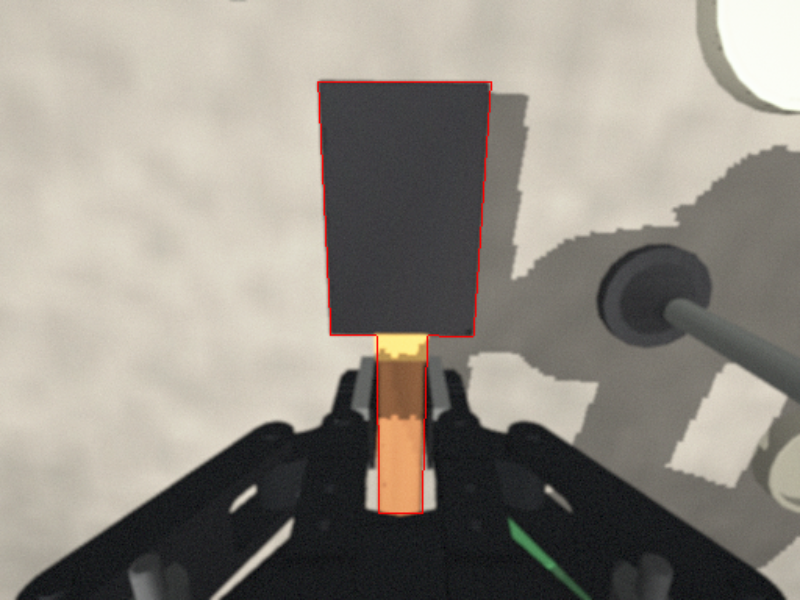

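The paddle is out and level in the grip: band at (400,345), head rows 82–335. I'll stop short of the tile to measure it.

```bash
python3 - <<'E'
from h import *
go(.40,.09,.14,-.234+np.pi/2)
E
```

```text
shift [ -25.  -164.6  -79.3] turn [ 0.1 -0.3 18.8]
```

Request:
{"fn": "step_arm", "kwargs": {
  "plan": [
    [[-25, -165, -80], [0, 0, 19], 0],
    [[-25, -165, -80], [0, 0, 19], 0],
    [[-25, -165, -80], [0, 0, 19], 0],
    [[-25, -165, -80], [0, 0, 19], 0],
    [[-25, -165, -80], [0, 0, 19], 0],
    [[-25, -165, -80], [0, 0, 19], 0],
    [[-25, -165, -80], [0, 0, 19], 0],
    [[-25, -165, -80], [0, 0, 19], 0]
  ]
}}

```text
time: 6.75
position: [0.3997, 0.0895, 0.293]
tcp_rot: [3.118, -0.375, -0.004]
contact_force: [0.5, -0.5, -1.1]
opening: 0.187
grip_force: 62.0
```

```bash
python3 - <<'E'
import w
from w import *
w.HIDE=False
p,r=tcp(); t=r.as_matrix()[:2,0]; yaw=np.arctan2(t[1],t[0])
out['paddle']=[p[0]+.0215*t[0],p[1]+.0215*t[1],yaw]; ZB['paddle']=p[2]-.1747
look(['tile','paddle'],'w4'); print(ctrl.state()['position'],yaw)
q=out['tile'];d=out['paddle'];off=np.hypot(d[0]-p[0],d[1]-p[1]);print('off',off)
go(q[0]-off*np.cos(q[2]),q[1]-off*np.sin(q[2]),.07,q[2]+np.pi/2)
E
```

```text
tile 0.64 px off 2.7 [ 0.4563  0.2048 -0.2312  0.9756] old [ 0.4587  0.2038 -0.2338]
paddle 0.57 px off 17.9 [ 0.4207  0.0851 -0.2472  0.9824] old [ 0.4206  0.0845 -0.2392]
[0.39984672 0.0896752  0.29372266] -0.23915040012570515
off 0.021535380427686036
shift [   6.1 -125.1   68.6] turn [ 0.   0.1 -0.5]
```

View pics/w4.png

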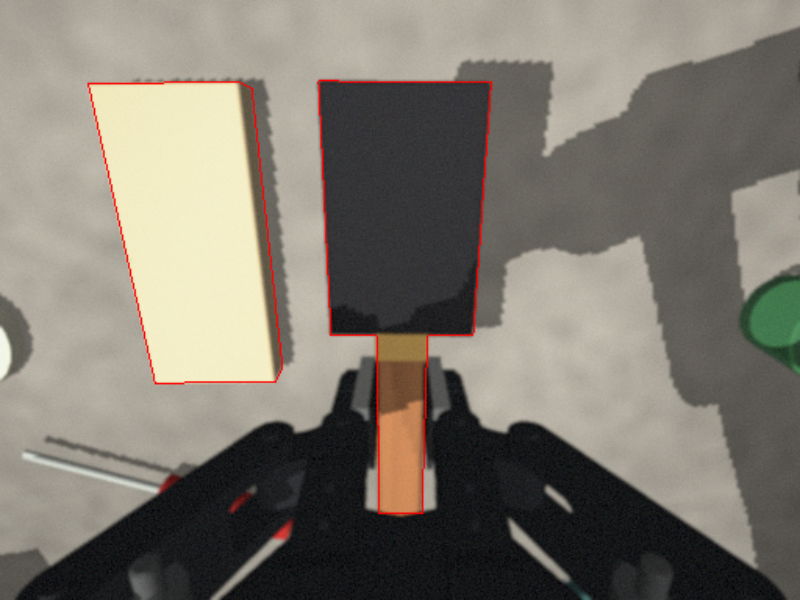

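The tile and paddle outlines both match: tile corners (88,83) to (275,382), paddle held level. I'm moving above the tile, then down.

Request:
{"fn": "step_arm", "kwargs": {
  "plan": [
    [[6, -50, 25], [0, 0, -1], 0],
    [[6, -100, 50], [0, 0, -1], 0],
    [[6, -125, 68], [0, 0, -1], 0],
    [[6, -125, 75], [0, 0, -1], 0],
    [[6, -125, 82], [0, 0, -1], 0],
    [[6, -125, 89], [0, 0, -1], 0],
    [[6, -125, 92], [0, 0, -1], 0],
    [[6, -125, 92], [0, 0, -1], 0]
  ]
}}

```text
time: 7.7
position: [0.4349, 0.2097, 0.2026]
tcp_rot: [3.122, -0.347, 0.0]
contact_force: [-0.6, 0.1, -1.3]
opening: 0.186
grip_force: 62.0
```

```bash
python3 - <<'E'
import w
from w import *
q=out['tile'];off=.0215
go(q[0]-off*np.cos(q[2]),q[1]-off*np.sin(q[2]),.0405,q[2]+np.pi/2+.005)
E
```

```text
shift [ 0.4 -0.1  7.1] turn [ 0.  -0.   0.3]
```

Request:
{"fn": "step_arm", "kwargs": {
  "plan": [
    [[0.5, 0, 3], [0, 0, 0], 0],
    [[0.5, 0, 5.5], [0, 0, 0], 0],
    [[0.5, 0, 7.5], [0, 0, 0], 0],
    [[0.5, 0, 7.5], [0, 0, 0], 0],
    [[0.5, 0, 7.5], [0, 0, 0], 30],
    [[0.5, 0, 7.5], [0, 0, 0], 45],
    [[0.5, 0, 7.5], [0, 0, 0], 45],
    [[0.5, 0, 7.5], [0, 0, 0], 45]
  ]
}}

```text
time: 8.5
position: [0.4355, 0.2106, 0.1952]
tcp_rot: [-3.123, 0.344, -0.001]
contact_force: [0.0, 0.0, -1.1]
opening: 0.452
grip_force: 0.0
```

Request:
{"fn": "step_arm", "kwargs": {
  "plan": [
    [[0, 0, -10], [0, 0, 0], 45],
    [[0, 0, -40], [0, 0, 0], 45],
    [[-10, 0, -85], [0, 0, 0], 50],
    [[-20, 0, -130], [0, 0, 0], 50],
    [[-20, 0, -150], [0, 0, 0], 50],
    [[-20, 0, -150], [0, 0, 0], 50],
    [[-20, 0, -150], [0, 0, 0], 50],
    [[-20, 0, -150], [0, 0, 0], 50]
  ]
}}

```text
time: 9.3
position: [0.4155, 0.2147, 0.3433]
tcp_rot: [3.121, -0.344, -0.005]
contact_force: [-0.5, 0.8, -1.1]
opening: 0.5
grip_force: 0.0
```

```bash
python3 - <<'E'
import w
from w import *
w.HIDE=False
q=out['tile'];out['paddle']=list(q[:3]); ZB['paddle']=.02
M['tile_']=M['tile']
look(['paddle','dish_medium','stamp_large'],'w5')
d=np.array(out['paddle'][:2])-q[:2]; c,s=np.cos(q[2]),np.sin(q[2]);print('err along/across mm',1000*(d@[c,s]),1000*(d@[-s,c]),np.degrees(out['paddle'][2]-q[2]))
E
```

```text
paddle 0.6 px off 1.8 [ 0.4566  0.2062 -0.2281  0.9778] old [ 0.4563  0.2048 -0.2312]
dish_medium 0.88 px off 2.8 [0.4345 0.3866 0.     0.98  ] old [0.4383 0.3853 0.    ]
stamp_large 0.73 px off 4.0 [0.5713 0.3676 0.     0.9703] old [0.5749 0.3659 0.    ]
err along/across mm 0.04624533992083363 1.4796965766403887 0.1770974236857937
```

View pics/w5.png

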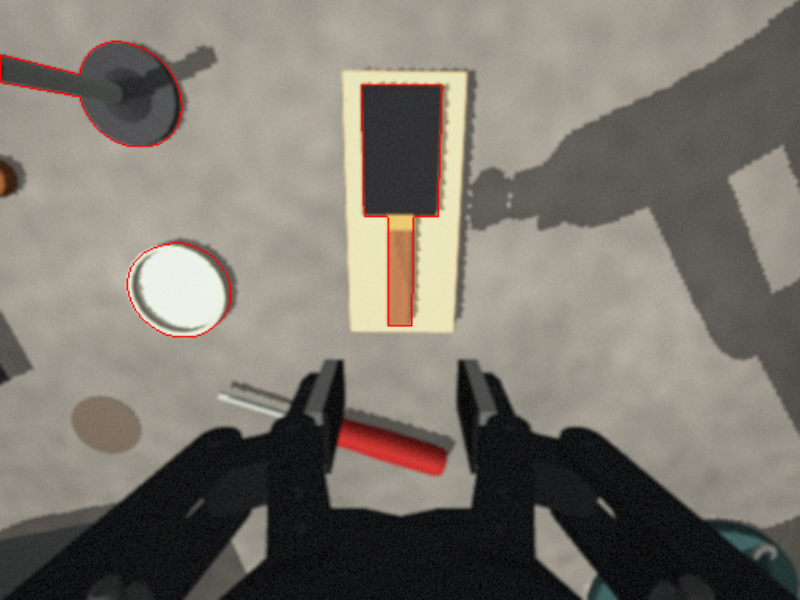

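The paddle lies on the tile, centred to within about 2 mm: handle end at (400,326), head top at row 85, tile rows 70–331. Next is the large stamp, with its foot at (130,95).

```bash
python3 - <<'E'
from h import *
go(.5713,.3676,.165,-.225+np.pi/2)
go(.5713,.3676,.085,-.225+np.pi/2)
E
```

```text
shift [ 118.5 -183.1   22.8] turn [0.1 0.1 0.3]
shift [ 118.8 -183.3  102.8] turn [0.1 0.1 0.3]
```

Request:
{"fn": "step_arm", "kwargs": {
  "plan": [
    [[118, -183, 20], [0, 0, 0], 50],
    [[118, -183, 20], [0, 0, 0], 50],
    [[118, -183, 20], [0, 0, 0], 50],
    [[118, -183, 20], [0, 0, 0], 50],
    [[118, -183, 20], [0, 0, 0], 50],
    [[118, -183, 20], [0, 0, 0], 50],
    [[118, -183, 20], [0, 0, 0], 50],
    [[118, -183, 20], [0, 0, 0], 50]
  ]
}}

```text
time: 10.3
position: [0.5704, 0.3671, 0.3251]
tcp_rot: [3.122, -0.345, -0.001]
contact_force: [-0.2, -0.0, -0.3]
opening: 0.501
grip_force: 0.0
```

```bash
python3 - <<'E'
from w import *
look(['stamp_large'],'w6')
q=out['stamp_large']; go(q[0],q[1],.085,-.225+np.pi/2)
E
```

```text
stamp_large 0.73 px off 0.7 [0.5707 0.3668 0.     0.9679] old [0.5713 0.3676 0.    ]
shift [ 0.3  0.1 85.9] turn [-0.  -0.   0.3]
```

View pics/w6.png

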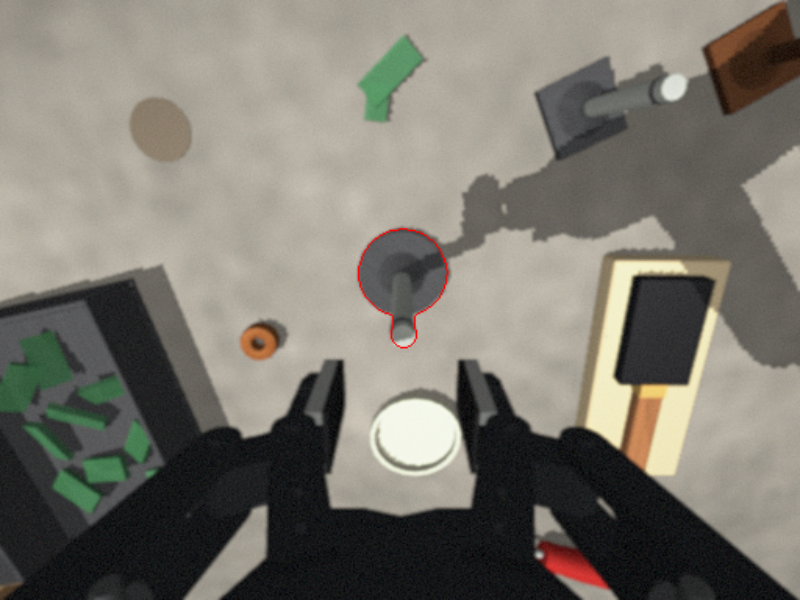

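This close view confirms the choice: a grey round foot at (403,272), with the stem between the pads. I'm descending to grip it.

Request:
{"fn": "step_arm", "kwargs": {
  "plan": [
    [[0, 0, 35], [0, 0, 0], 50],
    [[0, 0, 70], [0, 0, 0], 50],
    [[0, 0, 84], [0, 0, 0], 50],
    [[0, 0, 84], [0, 0, 0], 50],
    [[0, 0, 84], [0, 0, 0], 0],
    [[0, 0, 84], [0, 0, 0], 0],
    [[0, 0, 84], [0, 0, 0], 0],
    [[0, 0, 84], [0, 0, 0], 0]
  ]
}}

```text
time: 11.2
position: [0.5715, 0.3679, 0.2435]
tcp_rot: [-3.121, 0.344, -0.005]
contact_force: [-0.4, -1.5, 4.8]
opening: 0.121
grip_force: 59.1
```

Request:
{"fn": "step_arm", "kwargs": {
  "plan": [
    [[0, 0, 0], [0, 0, 0], 0],
    [[0, 0, -10], [0, 0, 0], 0],
    [[0, 0, -40], [0, 0, 0], 0],
    [[0, 0, -80], [0, 0, 0], 0],
    [[0, 0, -110], [0, 0, 0], 0],
    [[0, 0, -135], [0, 0, 0], 0],
    [[0, 0, -135], [0, 0, 0], 0],
    [[0, 0, -135], [0, 0, 0], 0]
  ]
}}

```text
time: 12.0
position: [0.5708, 0.3678, 0.3751]
tcp_rot: [3.122, -0.344, -0.001]
contact_force: [-0.6, 0.6, -3.3]
opening: 0.123
grip_force: 58.8
```

```bash
python3 - <<'E'
from h import *
go(.50,-.12,.22,.1+np.pi/2)
E
```

```text
shift [3.720e+01 4.915e+02 4.000e-01] turn [  0.    0.  -18.3]
```

Request:
{"fn": "step_arm", "kwargs": {
  "plan": [
    [[37, 492, -5], [0, 0, -18], 0],
    [[37, 492, -5], [0, 0, -18], 0],
    [[37, 492, -5], [0, 0, -18], 0],
    [[37, 492, -5], [0, 0, -18], 0],
    [[37, 492, -5], [0, 0, -18], 0],
    [[37, 492, -5], [0, 0, -18], 0],
    [[37, 492, -5], [0, 0, -18], 0],
    [[37, 492, -5], [0, 0, -18], 0]
  ]
}}

```text
time: 12.8
position: [0.5121, -0.0297, 0.3767]
tcp_rot: [-3.137, -0.149, 0.009]
contact_force: [1.7, 0.2, -2.3]
opening: 0.122
grip_force: 59.0
```

```bash
python3 - <<'E'
from h import *
go(.50,-.12,.225,.1+np.pi/2)
E
```

```text
shift [-20.6  88.7  -3.3] turn [-0.1  0.3 -0.3]
```

Request:
{"fn": "step_arm", "kwargs": {
  "plan": [
    [[-15, 80, -3], [0, 0, 0], 0],
    [[-15, 80, -3], [0, 0, 0], 0],
    [[-15, 80, -3], [0, 0, 0], 0],
    [[-15, 80, -3], [0, 0, 0], 0],
    [[-15, 80, -3], [0, 0, 0], 0],
    [[-15, 80, -3], [0, 0, 0], 0],
    [[-15, 80, -3], [0, 0, 0], 0],
    [[-15, 80, -3], [0, 0, 0], 0]
  ]
}}

```text
time: 13.6
position: [0.506, -0.1082, 0.3831]
tcp_rot: [3.138, 0.151, -0.0]
contact_force: [0.4, 0.4, -3.1]
opening: 0.124
grip_force: 59.2
```

```bash
python3 - <<'E'
from w import *
p,r=tcp(); out['stamp_large']=[p[0],p[1],0]; ZB['stamp_large']=p[2]-.2435
look(['stamp_large','dish_large','stamp_medium','stamp_small'],'w7')
s=out['stamp_large'];p,r=tcp();print(p,'foot-grasp',np.array(s[:2])-p[:2])
q=out['dish_large']; go(q[0],q[1],.225,.1+np.pi/2)
E
```

```text
stamp_large 0.85 px off 53.6 [ 0.5049 -0.1076  0.      0.9327] old [ 0.506  -0.1082  0.    ]
dish_large 0.83 px off 2.0 [ 0.5933 -0.2105  0.      0.9826] old [ 0.596  -0.2105  0.    ]
stamp_medium 0.56 px off 1.7 [ 0.4688 -0.1818  0.      0.8716] old [ 0.4724 -0.1816  0.    ]
stamp_small 0.74 px off 2.0 [ 0.5141 -0.3172  0.      0.9368] old [ 0.5171 -0.3164  0.    ]
[ 0.50590592 -0.10891364  0.38320254] foot-grasp [-0.00100915  0.00134607]
shift [ 77.4 109.4   3.2] turn [ 0.  -0.  -0.3]
```

View pics/w7.png

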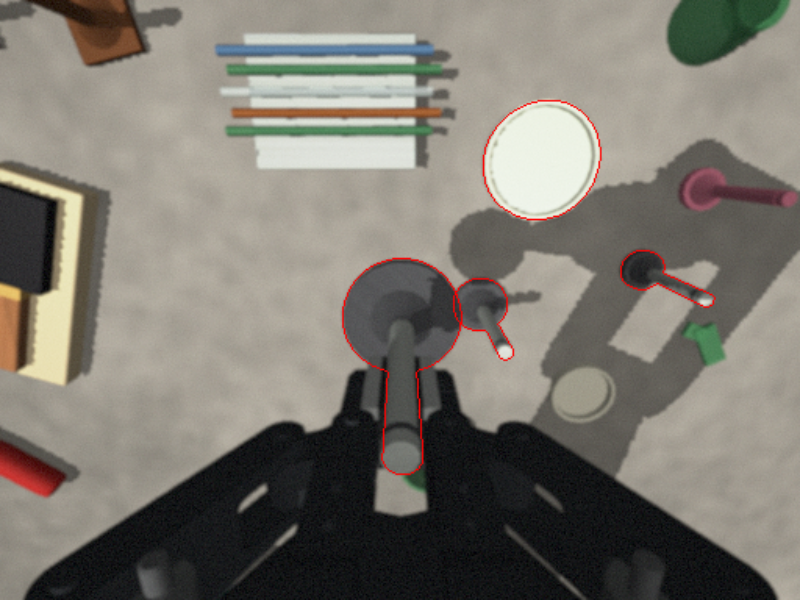

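The large stamp hangs plumb. The large dish is at (542,160), the medium stamp at (480,305) and the small grey stamp at (642,270), with the pink one apart at (705,190).

Request:
{"fn": "step_arm", "kwargs": {
  "plan": [
    [[40, 55, 0], [0, 0, 0], 0],
    [[78, 109, 0], [0, 0, 0], 0],
    [[78, 109, 0], [0, 0, 0], 0],
    [[78, 109, 20], [0, 0, 0], 0],
    [[78, 109, 60], [0, 0, 0], 0],
    [[78, 109, 95], [0, 0, 0], 0],
    [[78, 109, 110], [0, 0, 0], 0],
    [[78, 109, 110], [0, 0, 0], 0]
  ]
}}

```text
time: 14.65
position: [0.593, -0.2099, 0.2695]
tcp_rot: [-3.135, -0.148, 0.01]
contact_force: [-0.3, 0.1, -3.3]
opening: 0.126
grip_force: 59.3
```

```bash
python3 - <<'E'
from w import *
q=out['dish_large']; go(q[0]+.001,q[1]-.001,.249-.155,.1+np.pi/2)
E
```

```text
shift [ 1.3  1.8 20.5] turn [-0.2  0.4 -0.3]
```

Request:
{"fn": "step_arm", "kwargs": {
  "plan": [
    [[1, 1.5, 12], [0, 0, 0], 0],
    [[1, 1.5, 18], [0, 0, 0], 0],
    [[1, 1.5, 23], [0, 0, 0], 0],
    [[1, 1.5, 23], [0, 0, 0], 0],
    [[1, 1.5, 23], [0, 0, 0], 0],
    [[1, 1.5, 23], [0, 0, 0], 0],
    [[1, 1.5, 23], [0, 0, 0], 0],
    [[1, 1.5, 23], [0, 0, 0], 0]
  ]
}}

```text
time: 15.45
position: [0.595, -0.2117, 0.2505]
tcp_rot: [3.138, 0.148, 0.001]
contact_force: [-0.1, -0.5, -3.6]
opening: 0.121
grip_force: 59.5
```

Request:
{"fn": "step_arm", "kwargs": {
  "plan": [
    [[0, 0, 1], [0, 0, 0], 0],
    [[0, 0, 1.5], [0, 0, 0], 0],
    [[0, 0, 1.5], [0, 0, 0], 0],
    [[0, 0, 1.5], [0, 0, 0], 20],
    [[0, 0, 1.5], [0, 0, 0], 35],
    [[0, 0, 1.5], [0, 0, 0], 50],
    [[0, 0, 1.5], [0, 0, 0], 50],
    [[0, 0, 1.5], [0, 0, 0], 50]
  ]
}}

```text
time: 16.25
position: [0.595, -0.2117, 0.2488]
tcp_rot: [3.138, 0.148, 0.001]
contact_force: [-0.3, -0.3, -0.4]
opening: 0.502
grip_force: 0.0
```

Request:
{"fn": "step_arm", "kwargs": {
  "plan": [
    [[0, 0, -30], [0, 0, 0], 50],
    [[0, 0, -75], [0, 0, 0], 50],
    [[0, 0, -75], [0, 0, 0], 50],
    [[0, 0, -75], [0, 0, 0], 50],
    [[0, 0, -75], [0, 0, 0], 50],
    [[0, 0, -75], [0, 0, 0], 50],
    [[0, 0, -75], [0, 0, 0], 50],
    [[0, 0, -75], [0, 0, 0], 50]
  ]
}}

```text
time: 17.05
position: [0.5948, -0.2116, 0.3224]
tcp_rot: [-3.137, -0.148, 0.003]
contact_force: [-0.2, 0.4, -0.5]
opening: 0.499
grip_force: 0.0
```

```bash
python3 - <<'E'
from w import *
out['stamp_large']=[.595,-.2117,0]; ZB['stamp_large']=.005
look(['stamp_large'],'w8')
go(.514,-.318,.14,.1+np.pi/2)
E
```

```text
stamp_large 0.57 px off 2.3 [ 0.594  -0.2116  0.      0.9717] old [ 0.595  -0.2117  0.    ]
shift [-90.6  98.3  28. ] turn [-0.   0.  -0.3]
```

View pics/w8.png

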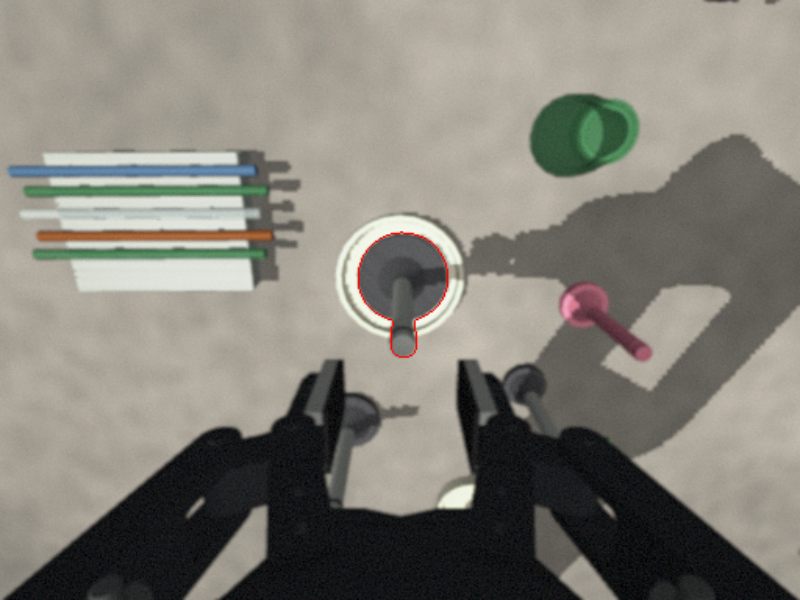

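The large stamp stands centred in its dish, foot at (403,277). On to the small grey stamp.

Request:
{"fn": "step_arm", "kwargs": {
  "plan": [
    [[-45, 49, 0], [0, 0, 0], 50],
    [[-90, 98, 0], [0, 0, 0], 50],
    [[-90, 98, 20], [0, 0, 0], 50],
    [[-90, 98, 25], [0, 0, 0], 50],
    [[-90, 98, 25], [0, 0, 0], 50],
    [[-90, 98, 25], [0, 0, 0], 50],
    [[-90, 98, 25], [0, 0, 0], 50],
    [[-90, 98, 25], [0, 0, 0], 50]
  ]
}}

```text
time: 17.95
position: [0.5154, -0.3169, 0.2994]
tcp_rot: [3.137, 0.151, 0.002]
contact_force: [0.3, -0.7, 1.2]
opening: 0.5
grip_force: 0.0
```

```bash
python3 - <<'E'
from w import *
look(['stamp_small','dish_small'],'w9')
q=out['stamp_small']; go(q[0],q[1],.06,.1+np.pi/2)
E
```

```text
stamp_small 0.75 px off 2.0 [ 0.5143 -0.3157  0.      0.9488] old [ 0.5141 -0.3172  0.    ]
dish_small 0.87 px off 6.5 [ 0.3895 -0.2939  0.      0.6568] old [ 0.3937 -0.2916  0.    ]
shift [-0.6 -1.6 84. ] turn [ 0.  -0.  -0.3]
```

View pics/w9.png

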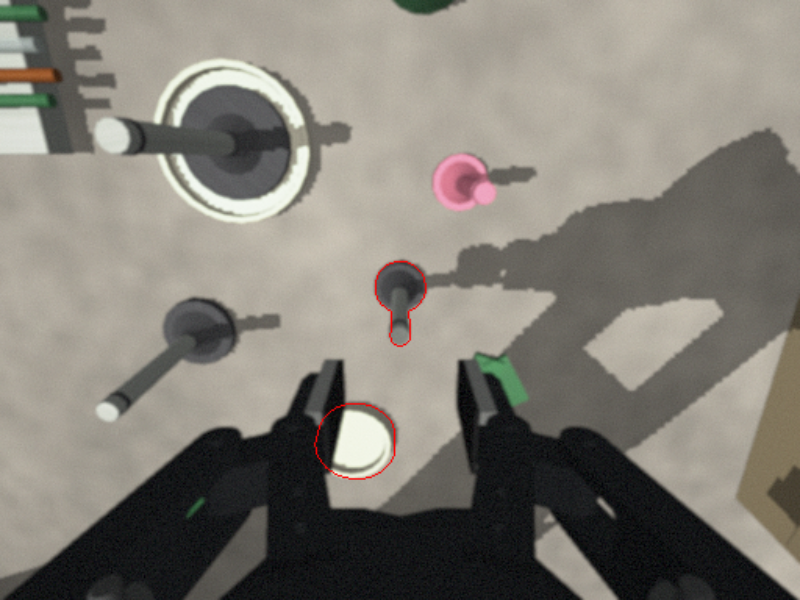

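The grey small stamp is centred at (400,287) and the pink one is clear at (460,182). Gripping.

Request:
{"fn": "step_arm", "kwargs": {
  "plan": [
    [[-0.5, -1.5, 35], [0, 0, 0], 50],
    [[-0.5, -1.5, 70], [0, 0, 0], 50],
    [[-0.5, -1.5, 82], [0, 0, 0], 50],
    [[-0.5, -1.5, 82], [0, 0, 0], 50],
    [[-0.5, -1.5, 82], [0, 0, 0], 0],
    [[-0.5, -1.5, 82], [0, 0, 0], 0],
    [[-0.5, -1.5, 82], [0, 0, 0], 0],
    [[-0.5, -1.5, 82], [0, 0, 0], 0]
  ]
}}

```text
time: 18.9
position: [0.5147, -0.3168, 0.219]
tcp_rot: [3.135, 0.148, 0.006]
contact_force: [0.8, -0.0, 4.1]
opening: 0.095
grip_force: 58.4
```

Request:
{"fn": "step_arm", "kwargs": {
  "plan": [
    [[0, 0, 0], [0, 0, 0], 0],
    [[0, 0, -10], [0, 0, 0], 0],
    [[0, 0, -40], [0, 0, 0], 0],
    [[0, 0, -80], [0, 0, 0], 0],
    [[-40, 0, -130], [0, 0, 0], 0],
    [[-85, 0, -140], [0, 0, 0], 0],
    [[-115, 0, -140], [0, 0, 0], 0],
    [[-115, 0, -140], [0, 0, 0], 0]
  ]
}}

```text
time: 19.7
position: [0.3963, -0.3272, 0.3584]
tcp_rot: [3.136, 0.142, -0.001]
contact_force: [0.4, -1.0, -0.9]
opening: 0.098
grip_force: 58.4
```

```bash
python3 - <<'E'
from w import *
p,r=tcp();print(p); go(.33,-.25,.19,.1+np.pi/2)
E
```

```text
[ 0.39626348 -0.32724569  0.35838833]
shift [-59.  -83.   13.3] turn [ 0.1  0.  -0.5]
```

Request:
{"fn": "step_arm", "kwargs": {
  "plan": [
    [[-50, -83, 10], [0, 0, 0], 0],
    [[-50, -83, 10], [0, 0, 0], 0],
    [[-50, -83, 10], [0, 0, 0], 0],
    [[-50, -83, 10], [0, 0, 0], 0],
    [[-50, -83, 10], [0, 0, 0], 0],
    [[-50, -83, 10], [0, 0, 0], 0],
    [[-50, -83, 10], [0, 0, 0], 0],
    [[-50, -83, 10], [0, 0, 0], 0]
  ]
}}

```text
time: 20.5
position: [0.3423, -0.2498, 0.3468]
tcp_rot: [3.138, 0.148, 0.0]
contact_force: [0.4, -0.2, -0.9]
opening: 0.099
grip_force: 58.6
```

```bash
python3 - <<'E'
from w import *
p,r=tcp(); out['stamp_small']=[p[0],p[1],0]; ZB['stamp_small']=p[2]-.218
out['dish_small']=[.391,-.292,0]
look(['stamp_small','dish_small','stamp_medium'])
s=out['stamp_small'];p,r=tcp();print(p,'foot-grasp',np.array(s[:2])-p[:2])
q=out['dish_small']; go(q[0],q[1],.218+.03-.155,.1+np.pi/2)
E
```

```text
stamp_small 0.68 px off 58.7 [ 0.3422 -0.2485  0.      0.8719] old [ 0.3423 -0.2498  0.    ]
dish_small 0.56 px off 1.2 [ 0.3912 -0.2912  0.      0.9762] old [ 0.391 -0.292  0.   ]
stamp_medium 0.82 px off 1.8 [ 0.4696 -0.1811  0.      0.9595] old [ 0.4688 -0.1818  0.    ]
[ 0.34198046 -0.24937189  0.34658811] foot-grasp [0.00021294 0.00088515]
shift [45.  46.2 98.6] turn [ 0.   0.  -0.3]
```

Request:
{"fn": "step_arm", "kwargs": {
  "plan": [
    [[45, 46.5, 20], [0, 0, 0], 0],
    [[45, 46.5, 40], [0, 0, 0], 0],
    [[45, 46.5, 70], [0, 0, 0], 0],
    [[45, 46.5, 98], [0, 0, 0], 0],
    [[45, 46.5, 110], [0, 0, 0], 0],
    [[45, 46.5, 117], [0, 0, 0], 0],
    [[45, 46.5, 120], [0, 0, 0], 0],
    [[45, 46.5, 120], [0, 0, 0], 0]
  ]
}}

```text
time: 21.5
position: [0.3913, -0.2915, 0.2276]
tcp_rot: [3.137, 0.148, 0.002]
contact_force: [0.1, -0.4, -0.5]
opening: 0.099
grip_force: 58.7
```

```bash
python3 - <<'E'
from w import *
q=out['dish_small']; go(q[0],q[1],.218+.0053-.155,.1+np.pi/2)
print(ctrl.state()['contact_force'])
E
```

```text
shift [-0.1 -0.4  4.3] turn [ 0.1 -0.1 -0.3]
[ 0.12955989 -0.4273295  -0.45226603]
```

Request:
{"fn": "step_arm", "kwargs": {
  "plan": [
    [[0, 0, 3], [0, 0, 0], 0],
    [[0, 0, 5], [0, 0, 0], 0],
    [[0, 0, 5.5], [0, 0, 0], 0],
    [[0, 0, 5.5], [0, 0, 0], 0],
    [[0, 0, 5.5], [0, 0, 0], 20],
    [[0, 0, 5.5], [0, 0, 0], 35],
    [[0, 0, 5.5], [0, 0, 0], 50],
    [[0, 0, 5.5], [0, 0, 0], 50]
  ]
}}

```text
time: 22.3
position: [0.391, -0.2912, 0.2209]
tcp_rot: [-3.138, -0.148, 0.0]
contact_force: [-0.3, -0.2, -0.6]
opening: 0.501
grip_force: 0.0
```

Request:
{"fn": "step_arm", "kwargs": {
  "plan": [
    [[0, 0, -30], [0, 0, 0], 50],
    [[0, 0, -75], [0, 0, 0], 50],
    [[0, 0, -100], [0, 0, 0], 50],
    [[0, 0, -100], [0, 0, 0], 50],
    [[0, 0, -100], [0, 0, 0], 50],
    [[0, 0, -100], [0, 0, 0], 50],
    [[0, 0, -100], [0, 0, 0], 50],
    [[0, 0, -100], [0, 0, 0], 50]
  ]
}}

```text
time: 23.1
position: [0.3908, -0.291, 0.3196]
tcp_rot: [-3.136, -0.148, 0.003]
contact_force: [0.3, -0.0, 0.3]
opening: 0.499
grip_force: 0.0
```

```bash
python3 - <<'E'
from w import *
out['stamp_small']=[.3912,-.2912,0]; ZB['stamp_small']=.005
look(['stamp_small','stamp_medium'],'w10')
q=out['stamp_medium'];go(q[0],q[1],.16,.1+np.pi/2);go(q[0],q[1],.072,.1+np.pi/2)
E
```

```text
stamp_small 0.62 px off 1.3 [ 0.3911 -0.2912  0.      0.9382] old [ 0.3912 -0.2912  0.    ]
stamp_medium 0.86 px off 0.8 [ 0.4695 -0.1808  0.      0.9558] old [ 0.4696 -0.1811  0.    ]
shift [  88.6 -102.5    5.5] turn [-0.   0.  -0.3]
shift [  88.6 -102.5   93.5] turn [-0.   0.  -0.3]
```

View pics/w10.png

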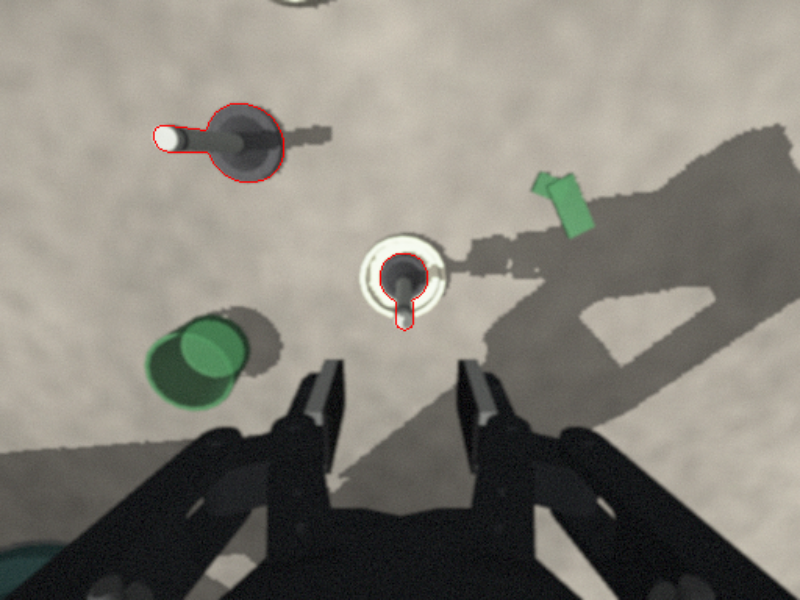

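The small stamp stands in its dish at (404,277). The medium stamp, foot at (245,142), is next.

Request:
{"fn": "step_arm", "kwargs": {
  "plan": [
    [[44, -51, 3], [0, 0, 0], 50],
    [[88, -102, 5], [0, 0, 0], 50],
    [[88.5, -102.5, 5], [0, 0, 0], 50],
    [[88.5, -102.5, 5], [0, 0, 0], 50],
    [[88.5, -102.5, 5], [0, 0, 0], 50],
    [[88.5, -102.5, 40], [0, 0, 0], 50],
    [[88.5, -102.5, 60], [0, 0, 0], 50],
    [[88.5, -102.5, 60], [0, 0, 0], 50]
  ]
}}

```text
time: 24.05
position: [0.4676, -0.1814, 0.2575]
tcp_rot: [-3.135, -0.145, 0.011]
contact_force: [-0.4, -0.2, 0.3]
opening: 0.5
grip_force: 0.0
```

```bash
python3 - <<'E'
from w import *
look(['stamp_medium'])
q=out['stamp_medium'];go(q[0],q[1],.072,.1+np.pi/2)
E
```

```text
stamp_medium 0.87 px off 0.5 [ 0.4691 -0.1812  0.      0.9675] old [ 0.4695 -0.1808  0.    ]
shift [ 0.  -0.6 34.3] turn [ 0.   0.  -0.4]
```

Request:
{"fn": "step_arm", "kwargs": {
  "plan": [
    [[0, 0, 20], [0, 0, 0], 50],
    [[0, 0, 32], [0, 0, 0], 50],
    [[0, 0, 32], [0, 0, 0], 50],
    [[0, 0, 32], [0, 0, 0], 0],
    [[0, 0, 32], [0, 0, 0], 0],
    [[0, 0, 32], [0, 0, 0], 0],
    [[0, 0, 32], [0, 0, 0], 0],
    [[0, 0, 32], [0, 0, 0], 0]
  ]
}}

```text
time: 24.95
position: [0.4699, -0.1811, 0.2303]
tcp_rot: [3.137, 0.148, 0.003]
contact_force: [-0.7, -0.4, 4.6]
opening: 0.111
grip_force: 58.4
```

Request:
{"fn": "step_arm", "kwargs": {
  "plan": [
    [[0, 0, 0], [0, 0, 0], 0],
    [[0, 0, -10], [0, 0, 0], 0],
    [[0, 0, -40], [0, 0, 0], 0],
    [[0, 0, -80], [0, 0, 0], 0],
    [[0, 0, -120], [0, 0, 0], 0],
    [[0, 0, -140], [0, 0, 0], 0],
    [[0, 0, -140], [0, 0, 0], 0],
    [[0, 0, -140], [0, 0, 0], 0]
  ]
}}

```text
time: 25.75
position: [0.4692, -0.1806, 0.3679]
tcp_rot: [-3.137, -0.148, 0.003]
contact_force: [0.2, -0.6, -2.5]
opening: 0.107
grip_force: 58.6
```

```bash
python3 - <<'E'
from w import *
go(.39,.29,.21,.0+np.pi/2)
E
```

```text
shift [ -34.4 -476.     3.5] turn [-0.1  0.1  5.4]
```

Request:
{"fn": "step_arm", "kwargs": {
  "plan": [
    [[-34, -476, 0], [0, 0, 5], 0],
    [[-34, -476, 0], [0, 0, 5], 0],
    [[-34, -476, 0], [0, 0, 5], 0],
    [[-34, -476, 0], [0, 0, 5], 0],
    [[-34, -476, 0], [0, 0, 5], 0],
    [[-34, -476, 0], [0, 0, 5], 0],
    [[-34, -476, 0], [0, 0, 5], 0],
    [[-34, -476, 0], [0, 0, 5], 0]
  ]
}}

```text
time: 26.55
position: [0.402, 0.2154, 0.3659]
tcp_rot: [3.139, 0.011, -0.008]
contact_force: [1.4, -0.1, -2.5]
opening: 0.111
grip_force: 58.9
```

```bash
python3 - <<'E'
from w import *
go(.39,.29,.21,.0+np.pi/2)
E
```

```text
shift [-11.5 -74.7   0.8] turn [0.1 0.3 0.4]
```

Request:
{"fn": "step_arm", "kwargs": {
  "plan": [
    [[-10, -65, 0], [0, 0, 0], 0],
    [[-10, -65, 0], [0, 0, 0], 0],
    [[-10, -65, 0], [0, 0, 0], 0],
    [[-10, -65, 0], [0, 0, 0], 0],
    [[-10, -65, 0], [0, 0, 0], 0],
    [[-10, -65, 0], [0, 0, 0], 0],
    [[-10, -65, 0], [0, 0, 0], 0],
    [[-10, -65, 0], [0, 0, 0], 0]
  ]
}}

```text
time: 27.35
position: [0.3933, 0.2779, 0.3692]
tcp_rot: [-3.142, -0.009, -0.001]
contact_force: [-0.5, 0.5, -1.6]
opening: 0.113
grip_force: 59.1
```

```bash
python3 - <<'E'
from w import *
p,r=tcp(); out['stamp_medium']=[p[0],p[1],0]; ZB['stamp_medium']=p[2]-.2297
look(['stamp_medium','dish_medium'])
s=out['stamp_medium'];p,r=tcp();print(p,'foot-grasp',np.array(s[:2])-p[:2])
q=out['dish_medium']; go(q[0],q[1],.2297+.014-.155,np.pi/2)
E
```

```text
stamp_medium 0.77 px off 58.1 [0.3923 0.279  0.     0.9154] old [0.3933 0.2779 0.    ]
dish_medium 0.75 px off 0.9 [0.4351 0.3859 0.     0.9786] old [0.4345 0.3866 0.    ]
[0.39311717 0.27832322 0.3692244 ] foot-grasp [-0.00084261  0.00069166]
shift [  42.7 -107.2  125.6] turn [-0.  -0.   0.4]
```

Request:
{"fn": "step_arm", "kwargs": {
  "plan": [
    [[21, -54, 0], [0, 0, 0], 0],
    [[42.5, -107, 0], [0, 0, 0], 0],
    [[42.5, -107, 20], [0, 0, 0], 0],
    [[42.5, -107, 60], [0, 0, 0], 0],
    [[42.5, -107, 95], [0, 0, 0], 0],
    [[42.5, -107, 115], [0, 0, 0], 0],
    [[42.5, -107, 123], [0, 0, 0], 0],
    [[42.5, -107, 123], [0, 0, 0], 0]
  ]
}}

```text
time: 28.3
position: [0.4345, 0.3857, 0.2448]
tcp_rot: [3.14, 0.011, -0.003]
contact_force: [-0.4, 1.0, -2.3]
opening: 0.113
grip_force: 59.4
```

```bash
python3 - <<'E'
from w import *
q=out['dish_medium']; go(q[0],q[1],.2297+.005-.155,np.pi/2)
print(ctrl.state()['contact_force'])
E
```

```text
shift [ 0.6 -0.2 10.1] turn [0.1 0.1 0.4]
[-0.41765095  0.98961187 -2.29256   ]
```

Request:
{"fn": "step_arm", "kwargs": {
  "plan": [
    [[0.5, 0, 5], [0, 0, 0], 0],
    [[0.5, 0, 8], [0, 0, 0], 0],
    [[0.5, 0, 10.5], [0, 0, 0], 0],
    [[0.5, 0, 10.5], [0, 0, 0], 0],
    [[0.5, 0, 10.5], [0, 0, 0], 20],
    [[0.5, 0, 10.5], [0, 0, 0], 35],
    [[0.5, 0, 10.5], [0, 0, 0], 50],
    [[0.5, 0, 10.5], [0, 0, 0], 50]
  ]
}}

```text
time: 29.1
position: [0.4354, 0.386, 0.236]
tcp_rot: [-3.141, -0.011, -0.001]
contact_force: [-0.0, 0.6, 0.1]
opening: 0.501
grip_force: 0.0
```

Request:
{"fn": "step_arm", "kwargs": {
  "plan": [
    [[0, 0, -30], [0, 0, 0], 50],
    [[0, 0, -75], [0, 0, 0], 50],
    [[0, 0, -110], [0, 0, 0], 50],
    [[-40, 0, -140], [0, 0, 0], 50],
    [[-90, 0, -140], [0, 0, 0], 50],
    [[-120, 0, -140], [0, 0, 0], 50],
    [[-120, 0, -140], [0, 0, 0], 50],
    [[-120, 0, -140], [0, 0, 0], 50]
  ]
}}

```text
time: 29.9
position: [0.3149, 0.3851, 0.376]
tcp_rot: [-3.141, -0.013, -0.002]
contact_force: [0.2, -0.2, 0.3]
opening: 0.503
grip_force: 0.0
```

```bash
python3 - <<'E'
from w import *
out['stamp_medium']=[.435,.386,0]; ZB['stamp_medium']=.005
look(['stamp_medium'])
im=ctrl.camera('top');cv2.imwrite('pics/end.png',cv2.resize(im[:,:,::-1],(800,600)))
E
```

```text
stamp_medium 0.56 px off 0.8 [0.4342 0.3865 0.     0.964 ] old [0.435 0.386 0.   ]
```

View pics/end.png

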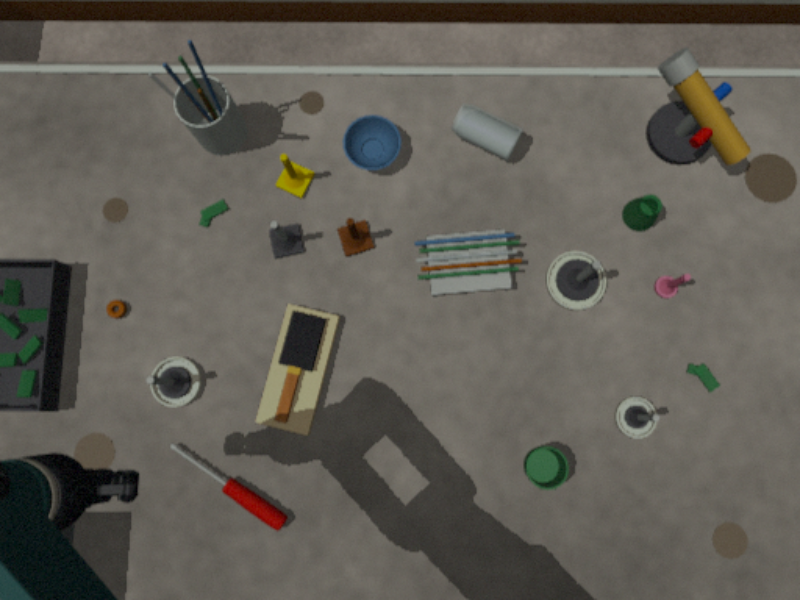

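The final top view shows all three stamps upright in their dishes at (577,280), (176,382) and (636,417). The paddle lies on the tile at (300,365), and the square-footed stamp is untouched at (287,240).

```bash
python3 -c "
from workcell import ctrl
print(ctrl.finish_job())"
```

```text
the job is handed in; nothing more can be done
None
```

I handed the job in at about 30 s: the paddle lies on the tile, centred to within about 2 mm. The three round stamps stand upright in their matching dishes, and the square-footed stamp and the look-alikes were left alone.

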